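# Grade the milling balls

## Task

Take the steel scoop that holds the two ceramic milling balls by its upright grip plate, and tip the balls from it into the high end of the sloped grader, so that the small one drops through the slot into the side tray and the large one rolls on into the end tray. Leave it to the grader to sort them: keep the fingers off the balls. Then stand the scoop upright on the bench and let go of it.

Things in the scene. Friction and masses are not known exactly. Their poses are not given: they have to be found in the camera images.
- scoop: Steel scoop 90 (x) x 80 (y) mm, walls 44 high; open at the top and front (+x). Origin: underside centre. Floor falls 15 deg to the rear, so it holds the balls when level; front 35-45 deg down empties it. Floor's front lip: x 45, z 28. Upright grip plate at the rear: x -57 to -45, 36 wide, top z 97; grip across x at z 75 from above (ball tops z 40). 0.16 kg. An empty twin is not listed.
- ball_large: Large white ceramic milling ball, 30 mm in diameter, 85 g; origin at its centre. It starts in the scoop.
- ball_small: Small white ceramic milling ball, 16 mm in diameter, 13 g; origin at its centre. It starts in the scoop, beside the large one.
- grader: Fixed ball grader. Origin: base centre on bench; x = downhill. V trough, y -62 to 62 mm, its bottom falls from x -162, z 132 to x 120, z 62. High end: rear wall top z 153, side wall tops z 177. Tip from there: scoop lip near x -125, y 0, z 180, front along +x. 22 mm slot from x -30 on drops the small ball to the side tray (x -49..118, y -134..-60); end tray x 122..210. Old balls fixed in trays.
Not all that is in view belongs to the job. Leave any turquoise look-alike of the scoop alone.

How it is judged:
By the outcome, as a careful person would: the job done as asked, in the order asked, and still so for the second after the job is handed in, with the robot touching nothing.
It also fails if it takes over 64 s, if anything falls off the work surface, if the arm or the gripper's body presses on something with over 40 N, if the wrist force passes 120 N, or if a joint passes its speed limit or range.

## Robot

A 6-joint arm with a two-finger parallel gripper is mounted at the origin on the work surface. World frame = base frame: x ahead of the robot, y to its left, z up, the work surface at z = 0. Lengths are in m, angles in rad, forces in N, time in s.
With the tool pointing down it reaches from about 0.425 to 0.95 m from the base axis. Payload 14.7 kg.
Tool frame: the origin (TCP) lies at the very end of the fingers, on their centre line; the grasp point (between the pads) lies 19 mm behind it; z points along the fingers, y is the line along which they close (so a half turn about z gives the same grasp; the last joint's range is limited). The gripper opens to 85 mm and grips with 20 to 120 N. Pads are 22 mm wide; open, the fingers measure 114 mm over their backs; the gripper's body (76 mm by 85 mm) begins 54 mm behind the grasp point. The pads swing forward as they close: fully open they stand 13 mm farther back than shut.
Start: joints at [1.135, 0.48, 1.596, -0, 1.065, -0.047], TCP at [0.246, 0.601, 0.231] pointing down, gripper open.
Joint ranges: [-2.75, 2.75], [-0.82, 2.05], [0.23, 2.67], [-1.56, 4.7], [0.09, 2.69], [-2.92, 2.92]. Speed limits (rad/s): [1.89, 1.89, 2.39, 3.01, 3.01, 3.01].

## Interface

Orientations are given as [roll, pitch, yaw] about the fixed x, y, z axes, in that order (R = Rz(yaw) Ry(pitch) Rx(roll)).
In Python, from workcell import * gives the robot as it stands.
- The arm moves only by the tool servo_tool, never from a script. Its argument "deltas" is a list of rows, each a list of 5 numbers: the shift along the tool's x, y, z in mm, then the turn about the tool's z in rad, then the closure, from 0 (fully open) to 1 (shut). In form: [[tx, ty, tz, yaw, gripper], ...]. A call has 1 to 12 rows; each row is the pose to reach, as a shift and turn from the pose commanded when the call began, along the tool's axes at that moment; what a row does not reach only later rows make up. A row lasts 1/12 s, in which the tool goes at most 41.7 mm and 7.16 degrees, less where a joint would pass 70% of its speed; a pose out of reach is approached as far as the arm can. A call with a gripper value outside its range is refused whole. The fingers move at their own pace and stop on an object; "squeeze" is the grip in N (left out, the last holds). Time passes only in rows, so rows that repeat a pose let the fingers close. It gives the time, the measured TCP pose, the force, the opening and the grip force at its end, in the units of the state.
- get_obs(): the state, without advancing time (a new reading comes with each control period).
- read_camera(name): name is "scene" or "top" or "wrist"; returns (picture, depth): 480x640x3 uint8, blue, green, red; 480x640 float32, m along the optical axis (not along the pixel's ray), 0 where there is no reading.
- calibration(name): a dict with "fov_y" (degrees; the focal length in pixels is half the picture's height over the tangent of half this angle, whatever the lens; pixels are square), "cx", "cy" (the principal point, pixels), "camera_from_world" (4x4, takes a point from world to camera coordinates); the wrist camera has in their place "mount" (4x4, takes a point from camera to tool coordinates, whose origin is the TCP and whose axes are the flange's). Camera axes: x right, y up, looking along -z (the intrinsics and any distortion apply to the point x, -y, -z); pixel columns grow to the right and rows downward; lengths in m; the calibration is good to about 2 mm. A picture is of the moment at which its call begins: read the wrist's pose just before it. calibration takes no time and is no camera call.
- finish_job(): hands the job in; it is judged then, once.
Trained networks look in the newest picture that a camera, given by its name, has taken for a name from the list of things; names that differ only in an ending like _2 or _b are one class to them, and where a whole thing is asked for, a point or a joint stands for the part that bears it (a point fixed in the world has none). Each returns a list of dicts, best first, with "score" (0 to 1); they miss things now and then, are a little off and sometimes report something else, mostly with a low value. They report only what shows in the picture. A call takes as long as a camera call. They do not tell look-alikes from the thing itself.
- search_frame(target, camera): "rect" ([left, top, right, bottom] as shares, 0 to 1, of the picture: columns of its width, rows of its height, round what is visible of it).
- cut_out(target, camera): "mask" (480x640 bool, what is visible of it) and "rect" ([left, top, right, bottom] as shares, 0 to 1, of the picture: columns of its width, rows of its height, round what is visible of it).
The state is a dict: "clock": time; "joints": joint angles; "joint_velocities": joint speeds; "joint_torque": joint torques, N m; "tool_pos": TCP position; "tool_rot": TCP orientation; "contact_force": force on the tool from outside, world axes, zero at the start; "moment": the same for the moment, N m; "grip_width": opening from 0.0 (shut) to 1.0 (fully open); "grasp_force": force on a finger pad.
Only numpy, scipy, OpenCV 4.12 (cv2) and the standard library are available. Lean on these libraries where they do the work, as an engineer would, in place of code of your own. Each camera call takes 0.05 s, during which the arm holds its last target. There are 200 camera calls.

## Working session

There is one attempt and no reset: what is moved stays moved. The work goes in short steps, Python scripts to look and compute and a tool call to move; the robot and the scene stay as the last step left them, time stands still between calls to the robot, and variables do not carry over. Pictures are saved under pics/ and viewed, at most 10 in all, crops included, and the job is handed in when it is done.

Besides the shell and the picture viewer there is one more tool, called after "Call:" as a command line: name --pt "numbers of a row" for each row, then --argument value for the rest. servo_tool: Moves the arm, as the interface text tells. Its arguments: {"type":"object","properties":{"deltas":{"type":"array","items":{"type":"array","items":{"type":"number"}}},"squeeze":{"type":"number"}},"required":["deltas"]}

```bash
mkdir -p pics; cat > h.py <<'E'
from workcell import *
import numpy as np, cv2
from scipy.spatial.transform import Rotation as Rn
def T_wc(name,obs=None):
    c=calibration(name)
    if name!="wrist": return np.linalg.inv(c["camera_from_world"]),c
    T=np.eye(4);T[:3,:3]=Rn.from_euler('xyz',obs["tool_rot"]).as_matrix();T[:3,3]=obs["tool_pos"]
    return T@c["mount"],c
def cloud(name,depth,obs=None):
    T,c=T_wc(name,obs); f=240/np.tan(np.radians(c["fov_y"])/2)
    K=np.array([[f,0,c["cx"]],[0,f,c["cy"]],[0,0,1.]])
    v,u=np.mgrid[:480,:640]
    d=[c[k] for k in c if 'dist' in k.lower()]
    p=np.stack([u,v],-1).reshape(-1,1,2).astype(np.float64)
    n=cv2.undistortPoints(p,K,np.array(d[0],float) if d else None).reshape(480,640,2)
    P=np.stack([n[...,0]*depth,-n[...,1]*depth,-depth,np.ones_like(depth)],-1)@T.T
    return P[...,:3]
E
python3 - <<'E'
from h import *
o=get_obs();print({k:np.round(v,3).tolist() for k,v in o.items()})
for n in("scene","top"):
    c=calibration(n);print(n,list(c), {k:c[k] for k in c if k not in('camera_from_world','fov_y')})
    im,d=read_camera(n);cv2.imwrite(f"pics/{n}0.png",im);P=cloud(n,d);np.save(f"{n}0.npy",P)
    for t in("scoop","grader","ball_large","ball_small"):
        for r in cut_out(t,n)[:4]:
            m=r["mask"]&(d>0);
            q=P[m]; print(n,t,round(r["score"],2),(np.array(r["rect"])*[640,480,640,480]).round().tolist(),np.median(q,0).round(3),np.percentile(q,1,0).round(3),np.percentile(q,99,0).round(3))
E
```

```text
{'clock': 0.0, 'joints': [1.135, 0.481, 1.597, -0.0, 1.065, -0.047], 'joint_velocities': [-0.0, -0.0, 0.0, 0.0, 0.0, -0.0], 'joint_torque': [0.002, -95.066, -43.017, -0.0, 0.013, 0.0], 'tool_pos': [0.246, 0.601, 0.231], 'tool_rot': [-3.14, -0.0, 2.753], 'contact_force': [-0.363, 0.525, -0.301], 'moment': [-0.026, -0.022, -0.016], 'grasp_force': 0.0, 'grip_width': 0.997}
scene ['fov_y', 'cx', 'cy', 'camera_from_world'] {'cx': 320.1549354197072, 'cy': 247.14154706072995}
scene scoop 0.82 [195.0, 169.0, 240.0, 209.0] [ 0.345 -0.315  0.032] [ 0.242 -0.371  0.   ] [ 0.356 -0.282  0.097]
scene scoop 0.71 [181.0, 263.0, 262.0, 343.0] [ 0.606 -0.16   0.026] [ 0.555 -0.216 -0.001] [ 0.646 -0.106  0.097]
scene scoop 0.62 [309.0, 222.0, 375.0, 294.0] [ 0.432 -0.021  0.026] [ 0.387 -0.07  -0.   ] [0.542 0.04  0.151]
scene grader 0.74 [315.0, 244.0, 630.0, 478.0] [0.635 0.217 0.052] [0.545 0.036 0.004] [0.748 0.405 0.161]
scene ball_large 0.77 [198.0, 302.0, 214.0, 318.0] [ 0.623 -0.173  0.035] [ 0.61  -0.193  0.024] [ 0.633 -0.163  0.04 ]
scene ball_small 0.58 [208.0, 297.0, 218.0, 307.0] [ 0.589 -0.187  0.019] [ 0.571 -0.197  0.006] [ 0.597 -0.18   0.026]
top ['fov_y', 'cx', 'cy', 'camera_from_world'] {'cx': 316.5228881002804, 'cy': 237.90797852998287}
top scoop 0.68 [263.0, 222.0, 331.0, 292.0] [ 0.443 -0.012  0.021] [ 0.393 -0.066  0.002] [0.497 0.037 0.099]
top scoop 0.67 [340.0, 139.0, 405.0, 200.0] [ 0.601 -0.158  0.025] [ 0.558 -0.209  0.002] [ 0.643 -0.109  0.098]
top scoop 0.57 [452.0, 291.0, 526.0, 358.0] [ 0.3   -0.331  0.023] [ 0.247 -0.381  0.005] [ 0.352 -0.284  0.099]
top scoop 0.27 [367.0, 149.0, 383.0, 167.0] [ 0.618 -0.177  0.036] [ 0.606 -0.192  0.013] [ 0.642 -0.165  0.042]
top grader 0.76 [48.0, 105.0, 275.0, 228.0] [0.621 0.204 0.086] [0.542 0.027 0.003] [0.746 0.405 0.164]
top ball_large 0.61 [368.0, 146.0, 382.0, 165.0] [ 0.618 -0.177  0.036] [ 0.607 -0.192  0.012] [ 0.643 -0.164  0.042]
```

View pics/top0.png

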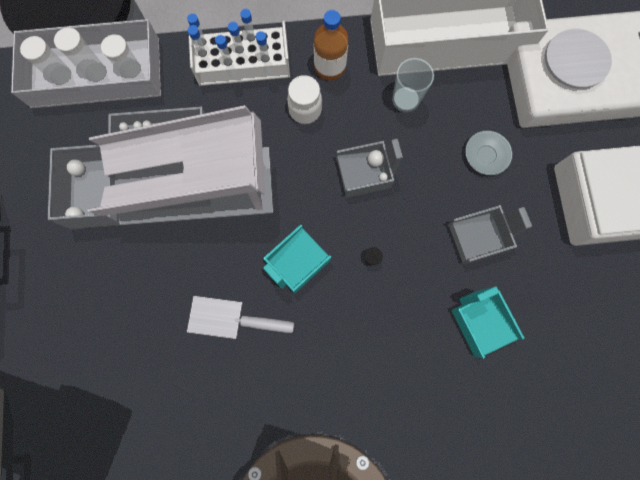

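View pics/scene0.png

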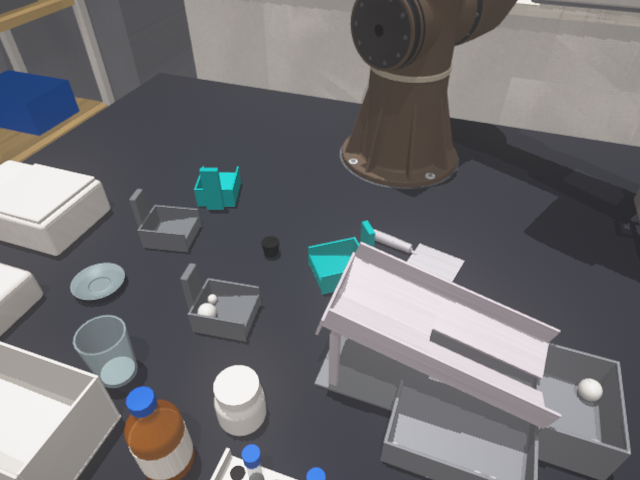

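```bash
python3 - <<'E'
from h import *
im=cv2.imread('pics/top0.png')
c=im[125:215,325:425]; cv2.imwrite('pics/crop0.png',cv2.resize(c,None,fx=6,fy=6,interpolation=cv2.INTER_CUBIC))
P=np.load('top0.npy')
S=np.concatenate([P[130:210,330:415].reshape(-1,3),])
pl=S[(S[:,2]>.088)&(S[:,2]<.11)];print('plate',len(pl),pl.mean(0),pl.min(0),pl.max(0))
al=S[(S[:,2]>.010)&(S[:,2]<.11)&(S[:,0]>.5)]
r=cv2.minAreaRect(al[:,:2].astype(np.float32)*1000);print('scoop rect',r)
w=S[(S[:,2]>.038)&(S[:,2]<.05)];print('walls',cv2.minAreaRect(w[:,:2].astype(np.float32)*1000))
# grader
G=P.reshape(-1,3);G=G[(G[:,0]>.5)&(G[:,0]<.8)&(G[:,1]>-.03)&(G[:,1]<.45)]
al=G[G[:,2]>.02];print('grader',cv2.minAreaRect(al[:,:2].astype(np.float32)*1000))
h=G[G[:,2]>.125];print('high',cv2.minAreaRect(h[:,:2].astype(np.float32)*1000),h[:,2].max())
for z in(.06,.08,.1,.12,.14,.155,.17):
  q=G[abs(G[:,2]-z)<.008];print(z,len(q),q.mean(0).round(3),q.min(0).round(3),q.max(0).round(3))
E
```

```text
plate 162 [ 0.60662973 -0.20407728  0.09646724] [ 0.58956689 -0.21172824  0.08918475] [ 0.62520745 -0.19694504  0.10043012]
scoop rect ((602.5223388671875, -160.29090881347656), (81.08430480957031, 102.51188659667969), 7.0377960205078125)
walls ((602.4447021484375, -159.42552185058594), (81.02649688720703, 99.9249038696289), 7.0377960205078125)
grader ((632.870361328125, 189.7230224609375), (436.78314208984375, 258.965576171875), 89.2292251586914)
high ((609.0928344726562, 136.97952270507812), (223.02676391601562, 134.20526123046875), 88.69635009765625) 0.17623135640050924
0.06 764 [0.623 0.353 0.06 ] [ 0.546 -0.029  0.052] [0.748 0.409 0.068]
0.08 2119 [0.617 0.298 0.079] [ 0.545 -0.03   0.072] [0.758 0.408 0.088]
0.1 2396 [0.617 0.209 0.101] [0.544 0.043 0.092] [0.678 0.325 0.108]
0.12 3178 [0.615 0.134 0.12 ] [0.541 0.024 0.112] [0.677 0.303 0.128]
0.14 2167 [0.616 0.081 0.139] [0.54  0.027 0.132] [0.676 0.222 0.148]
0.155 908 [0.609 0.074 0.153] [0.541 0.03  0.147] [0.676 0.167 0.163]
0.17 287 [0.61  0.064 0.168] [0.541 0.038 0.162] [0.674 0.101 0.176]
```

View pics/crop0.png

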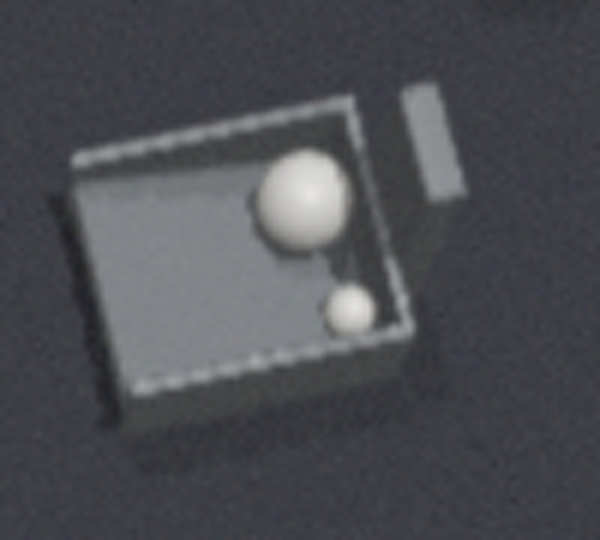

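```bash
python3 - <<'E'
from h import *
P=np.concatenate([np.load('top0.npy').reshape(-1,3),np.load('scene0.npy').reshape(-1,3)])
G=P[(P[:,0]>.53)&(P[:,0]<.77)&(P[:,1]>-.0)&(P[:,1]<.45)&(P[:,2]<.19)]
h=G[G[:,2]>.115]
def ext(q,a,lo,hi):
    c,s=np.cos(a),np.sin(a);u=q[:,0]*c+q[:,1]*s;v=-q[:,0]*s+q[:,1]*c
    return *np.percentile(u,[lo,hi]),*np.percentile(v,[lo,hi])
best=min(((lambda e:(e[3]-e[2],a,e))(ext(h,np.radians(a),.5,99.5),) for a in np.arange(75,110,.5)))
print('trough',best)
for a in(best[1]-3,best[1],best[1]+3): print(a,np.round(ext(h,np.radians(a),.5,99.5),4))
# scoop yaw from walls
S=P[(P[:,0]>.54)&(P[:,0]<.67)&(P[:,1]>-.23)&(P[:,1]<-.09)&(P[:,2]>.006)&(P[:,2]<.11)]
for a in range(92,104,1):
    print(a,np.round(ext(S,np.radians(a),.5,99.5),4))
pl=S[S[:,2]>.06]; print('plate',ext(pl,np.radians(97),1,99),pl[:,2].max())
E
```

```text
trough (np.float64(0.13293038175370198), np.float64(89.0), (np.float64(0.03686863861998188), np.float64(0.28306553763061193), np.float64(-0.6729343125352804), np.float64(-0.5400039307815784)))
86.0 [ 0.0679  0.3151 -0.6683 -0.527 ]
89.0 [ 0.0369  0.2831 -0.6729 -0.54  ]
92.0 [ 0.0044  0.2506 -0.6847 -0.5429]
92 [-0.2308 -0.1275 -0.6393 -0.5535]
93 [-0.2411 -0.1384 -0.6356 -0.5509]
94 [-0.2513 -0.1493 -0.6318 -0.5482]
95 [-0.2614 -0.1601 -0.6277 -0.5452]
96 [-0.2717 -0.1708 -0.6236 -0.542 ]
97 [-0.2818 -0.1811 -0.6195 -0.5384]
98 [-0.2919 -0.1911 -0.6158 -0.5341]
99 [-0.3019 -0.2006 -0.6121 -0.5293]
100 [-0.312  -0.21   -0.6083 -0.5244]
101 [-0.322  -0.2193 -0.6042 -0.5193]
102 [-0.3317 -0.2285 -0.6001 -0.514 ]
103 [-0.3416 -0.2377 -0.5958 -0.5085]
plate (np.float64(-0.2824691006956754), np.float64(-0.27009435997223097), np.float64(-0.5976151029705394), np.float64(-0.5604025243719242)) 0.10043012459034495
```

Of the four scoops in the top view, the job's is the steel one at pixel (365,168), because it holds a large and a small white ball. The steel one at (483,235) is empty, and those at (297,260) and (487,322) are turquoise. The crop shows the large ball at (305,200), the small ball at (350,308) and the grip plate at (435,140).

The servo can't pitch the tool. I'll grip the plate across its 36 mm width so that it acts as a hinge.

Call:
servo_tool --pt "-639 -608 0 1.06 0.3" --pt "-639 -608 0 1.06 0.3" --pt "-639 -608 0 1.06 0.3" --pt "-639 -608 0 1.06 0.3" --pt "-639 -608 0 1.06 0.3" --pt "-639 -608 0 1.06 0.3" --pt "-639 -608 0 1.06 0.3" --pt "-639 -608 0 1.06 0.3" --pt "-639 -608 0 1.06 0.3" --pt "-639 -608 0 1.06 0.3" --pt "-639 -608 0 1.06 0.3" --pt "-639 -608 0 1.06 0.3"

```text
clock: 1.5
tool_pos: [0.4514, 0.1433, 0.2316]
tool_rot: [3.141, -0.0, 1.693]
contact_force: [0.9, 1.6, 0.3]
grip_width: 0.703
grasp_force: 0.0
```

Call:
servo_tool --pt "-364 113 0 0 0.3" --pt "-364 113 0 0 0.3" --pt "-364 113 0 0 0.3" --pt "-364 113 0 0 0.3" --pt "-364 113 0 0 0.3" --pt "-364 113 0 0 0.3" --pt "-364 113 0 0 0.3" --pt "-364 113 0 0 0.3" --pt "-364 113 0 0 0.3" --pt "-364 113 0 0 0.3" --pt "-364 113 0 0 0.3"

```text
clock: 2.42
tool_pos: [0.608, -0.205, 0.2309]
tool_rot: [3.141, 0.0, 1.69]
contact_force: [-2.7, 0.7, -0.5]
grip_width: 0.695
grasp_force: 0.0
```

```bash
python3 - <<'E'
from h import *
o=get_obs();print(o['clock'],o['tool_pos'],o['tool_rot'],o['grip_width'])
im,d=read_camera("wrist");cv2.imwrite("pics/w1.png",im);P=cloud("wrist",d,o).reshape(-1,3)
tp=o['tool_pos']
S=P[(abs(P[:,0]-.605)<.08)&(abs(P[:,1]+.165)<.09)&(P[:,2]>.006)&(P[:,2]<.115)]
pl=S[S[:,2]>.085];print(len(pl))
if len(pl)>20: print('plate',pl.mean(0),cv2.minAreaRect(pl[:,:2].astype(np.float32)*1000))
print('walls',cv2.minAreaRect(S[:,:2].astype(np.float32)*1000), pl[:,2].max() if len(pl) else 0)
E
```

```text
2.4167 [ 0.60804252 -0.2050357   0.23086819] [3.14129660e+00 4.25534122e-04 1.68991013e+00] 0.6946997884341609
1017
plate [ 0.60720446 -0.20426434  0.09538387] ((607.2166137695312, -205.12567138671875), (35.798828125, 12.71750259399414), 6.649672985076904)
walls ((601.8364868164062, -160.82257080078125), (80.21873474121094, 102.18663787841797), 7.051042079925537) 0.09871761139815355
```

Call:
servo_tool --pt "0 -1 41 0 0.3" --pt "0 -1 82 0 0.3" --pt "0 -1 120 0 0.3" --pt "0 -1 150 0 0.3" --pt "0 -1 171 0 0.3" --pt "0 -1 171 0 0.3" --pt "0 -1 171 0 1" --pt "0 -1 171 0 1" --pt "0 -1 171 0 1" --pt "0 -1 171 0 1" --pt "0 -1 171 0 1" --pt "0 -1 171 0 1" --squeeze 120

```text
clock: 3.47
tool_pos: [0.6075, -0.2026, 0.0623]
tool_rot: [3.139, 0.001, 1.693]
contact_force: [-1.4, 1.6, 10.9]
grip_width: 0.403
grasp_force: 120.5
```

Call:
servo_tool --pt "0 0 0 0 1" --pt "0 0 0 0 1" --pt "0 0 0 0 1" --pt "0 0 -4 0 1" --pt "0 0 -8 0 1" --pt "0 0 -12 0 1" --pt "0 0 -12 0 1"

```text
clock: 4.05
tool_pos: [0.6069, -0.2027, 0.0736]
tool_rot: [3.14, 0.001, 1.693]
contact_force: [1.1, -0.4, -3.0]
grip_width: 0.399
grasp_force: 119.5
```

```bash
python3 - <<'E'
from h import *
o=get_obs();print(o['clock'],o['tool_pos'],o['tool_rot'],o['grip_width'],o['grasp_force'],o['contact_force'],o['moment'])
im,d=read_camera("scene");cv2.imwrite("pics/s2.png",cv2.resize(im[220:380,130:330],None,fx=3.5,fy=3.5))
E
```

```text
4.05 [ 0.606946   -0.20265353  0.0735669 ] [3.14025701e+00 7.39033029e-04 1.69278115e+00] 0.3987277878444763 119.48509812355042 [ 1.12271659 -0.39856878 -2.97893727] [-0.02970137 -0.04769591  0.00273746]
```

View pics/s2.png

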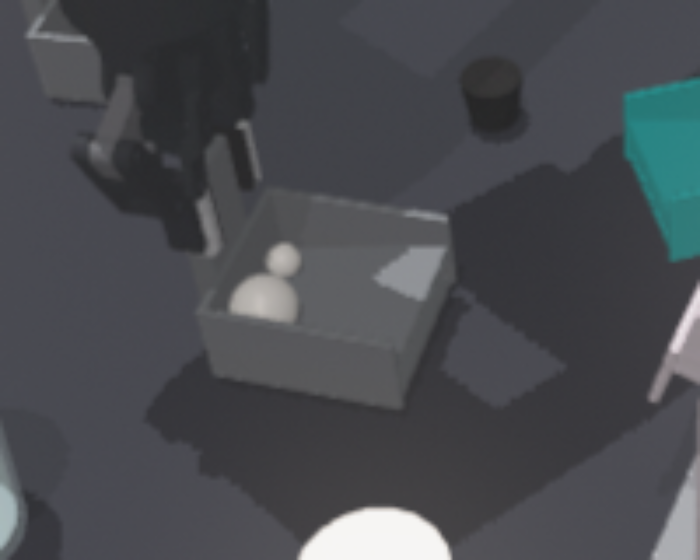

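Call:
servo_tool --pt "0 0 -5 0 1" --pt "0 0 -20 0 1" --pt "0 0 -40 0 1" --pt "0 0 -65 0 1" --pt "0 0 -90 0 1" --pt "0 0 -115 0 1" --pt "0 0 -140 0 1" --pt "0 0 -160 0 1" --pt "0 0 -173 0 1" --pt "0 0 -181 0 1" --pt "0 0 -184 0 1" --pt "0 0 -184 0 1"

```text
clock: 5.1
tool_pos: [0.6064, -0.2024, 0.2565]
tool_rot: [3.141, 0.0, 1.693]
contact_force: [0.2, 0.9, -3.4]
grip_width: 0.398
grasp_force: 119.7
```

Call:
servo_tool --pt "4 0 0 0.01 1" --pt "12 1 0 0.03 1" --pt "22 3 0 0.05 1" --pt "34 4 0 0.07 1" --pt "48 6 0 0.09 1" --pt "62 8 0 0.11 1" --pt "76 9 0 0.13 1" --pt "90 11 0 0.14 1" --pt "102 13 0 0.14 1" --pt "110 14 0 0.14 1" --pt "114 14 0 0.14 1" --pt "115 14 0 0.14 1"

```text
clock: 6.1
tool_pos: [0.6061, -0.0859, 0.2559]
tool_rot: [-3.141, -0.0, 1.554]
contact_force: [-1.0, -0.2, -3.9]
grip_width: 0.397
grasp_force: 119.6
```

```bash
python3 - <<'E'
from h import *
o=get_obs();print(o['clock'],o['tool_pos'],o['tool_rot'],o['grasp_force'],o['contact_force'],o['moment'])
im,d=read_camera("scene");cv2.imwrite("pics/s3.png",im)
P=cloud("scene",d).reshape(-1,3);np.save('s3.npy',P)
# rear end of grader: profile of z vs y in center and at walls
G=P[(P[:,0]>.53)&(P[:,0]<.69)&(P[:,1]>.02)&(P[:,1]<.1)&(P[:,2]<.185)&(P[:,2]>.1)]
for y in np.arange(.02,.07,.004):
    q=G[abs(G[:,1]-y)<.002]; print(round(y,3),len(q),[(round(float(s[0]),3),round(float(s[2]),3)) for s in (q[q[:,0].argmin()],q[q[:,0].argmax()],q[q[:,2].argmax()])] if len(q) else '')
E
```

```text
6.1 [ 0.60610296 -0.08591337  0.25593689] [-3.14097469e+00 -7.17548968e-05  1.55371220e+00] 119.61886167526245 [-0.95871099 -0.2302759  -3.87485276] [-0.04976556 -0.04051819  0.00926331]
0.02 0 
0.024 3 [(0.671, 0.121), (0.672, 0.121), (0.672, 0.124)]
0.028 21 [(0.659, 0.123), (0.673, 0.127), (0.671, 0.139)]
0.032 76 [(0.586, 0.152), (0.673, 0.13), (0.673, 0.154)]
0.036 347 [(0.542, 0.151), (0.673, 0.152), (0.672, 0.155)]
0.04 238 [(0.542, 0.15), (0.674, 0.162), (0.671, 0.174)]
0.044 320 [(0.541, 0.173), (0.673, 0.162), (0.671, 0.175)]
0.048 323 [(0.54, 0.172), (0.674, 0.148), (0.545, 0.175)]
0.052 336 [(0.541, 0.172), (0.674, 0.148), (0.545, 0.174)]
0.056 299 [(0.542, 0.172), (0.675, 0.144), (0.671, 0.173)]
0.06 289 [(0.541, 0.171), (0.675, 0.152), (0.546, 0.172)]
0.064 285 [(0.54, 0.169), (0.674, 0.168), (0.545, 0.171)]
0.068 294 [(0.541, 0.168), (0.675, 0.15), (0.673, 0.169)]
```

View pics/s3.png

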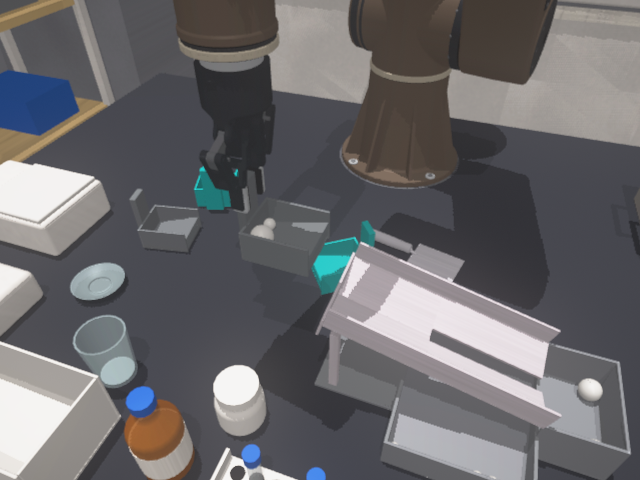

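Call:
servo_tool --pt "4 0 0 0 1" --pt "12 0 0 0 1" --pt "22 0 0 0 1" --pt "34 0 0 0 1" --pt "48 0 0 0 1" --pt "62 0 0 0 1" --pt "76 0 0 0 1" --pt "90 0 0 0 1" --pt "102 0 0 0 1" --pt "110 0 0 0 1" --pt "114 0 0 0 1" --pt "115 0 0 0 1"

```text
clock: 7.15
tool_pos: [0.6084, 0.0292, 0.2563]
tool_rot: [3.142, 0.0, 1.554]
contact_force: [0.2, 0.2, -3.3]
grip_width: 0.405
grasp_force: 119.6
```

Call:
servo_tool --pt "0 0 0 0 1" --pt "0 0 0 0 1" --pt "0 0 0 0 1" --pt "0 0 0 0 1" --pt "0 0 0 0 1" --pt "0 0 0 0 1" --squeeze 20

```text
clock: 7.65
tool_pos: [0.6084, 0.0281, 0.2563]
tool_rot: [-3.142, 0.0, 1.552]
contact_force: [0.2, -0.5, -2.6]
grip_width: 0.401
grasp_force: 119.7
```

```bash
cat >> h.py <<'E'
def pitch(name="scene",save=None):
    o=get_obs();im,d=read_camera(name);P=cloud(name,d).reshape(-1,3);t=o['tool_pos']
    print(o['clock'],np.round(t,4),round(o['grip_width'],4),round(o['grasp_force'],1),np.round(o['contact_force'],1),np.round(o['moment'],2))
    if save: cv2.imwrite(save,cv2.resize(im[100:340,200:520],None,fx=2.2,fy=2.2))
    # side wall of scoop: highest-x face points around the scoop, in axis frame (u forward=y, z)
    q=P[(P[:,0]>t[0]+.03)&(P[:,0]<t[0]+.05)&(abs(P[:,1]-t[1]-.04)<.11)&(P[:,2]>.182)&(P[:,2]<t[2]+.03)]
    if len(q)>20: r=cv2.minAreaRect(((q[:,1:]-[t[1],t[2]+.019])*1000).astype(np.float32)); print('side',len(q),np.round(cv2.boxPoints(r)).tolist(),r[2])
E
python3 -c "
from h import *
pitch()"
```

```text
7.65 [0.6084 0.0281 0.2563] 0.4015 119.7 [ 0.2 -0.5 -2.6] [-0.03  0.03 -0.02]
side 2380 [[-7.0, 11.0], [-7.0, -83.0], [93.0, -82.0], [92.0, 11.0]] 0.23487195372581482
```

Call:
servo_tool --pt "0 0 0 0 0.98" --pt "0 0 0 0 0.98" --pt "0 0 0 0 0.98" --pt "0 0 0 0 0.98" --squeeze 20

```text
clock: 8.03
tool_pos: [0.6084, 0.0284, 0.2563]
tool_rot: [3.142, 0.0, 1.553]
contact_force: [-0.3, -0.5, -2.4]
grip_width: 0.397
grasp_force: 119.6
```

```bash
python3 -c "
from h import *
pitch()"
```

```text
8.0333 [0.6084 0.0284 0.2563] 0.3972 119.6 [-0.3 -0.5 -2.4] [-0.05  0.01 -0.  ]
side 2375 [[-7.0, -82.0], [93.0, -82.0], [93.0, 11.0], [-7.0, 11.0]] 89.8444595336914
```

Call:
servo_tool --pt "0 0 0 0 0.7" --pt "0 0 0 0 0.7" --pt "0 0 0 0 0.7" --squeeze 20

```text
clock: 8.33
tool_pos: [0.6084, 0.0284, 0.2563]
tool_rot: [-3.142, 0.0, 1.553]
contact_force: [0.0, -0.0, -2.5]
grip_width: 0.401
grasp_force: 119.7
```

Call:
servo_tool --pt "0 0 0 0 0.64" --pt "0 0 0 0 0.64" --squeeze 20

```text
clock: 8.5
tool_pos: [0.6084, 0.0284, 0.2563]
tool_rot: [3.142, -0.0, 1.553]
contact_force: [-0.0, -0.2, -3.5]
grip_width: 0.402
grasp_force: 119.7
```

```bash
python3 -c "
from h import *
pitch()"
```

```text
8.5 [0.6084 0.0284 0.2563] 0.4015 119.7 [-0.  -0.2 -3.5] [-0.02 -0.04  0.03]
side 2368 [[-7.0, -82.0], [93.0, -83.0], [93.0, 11.0], [-7.0, 11.0]] 89.95146179199219
```

Call:
servo_tool --pt "-4 0 0 0 1" --pt "-12 0 0 0 1" --pt "-24 0 0 0 1" --pt "-40 0 0 0 1" --pt "-58 0 0 0 1" --pt "-76 0 0 0 1" --pt "-94 0 0 0 1" --pt "-112 0 0 0 1" --pt "-126 0 0 0 1" --pt "-136 0 0 0 1" --pt "-142 0 0 0 1" --pt "-144 0 0 0 1"

```text
clock: 9.55
tool_pos: [0.6057, -0.1166, 0.2562]
tool_rot: [-3.142, 0.0, 1.552]
contact_force: [-0.2, 0.3, -3.9]
grip_width: 0.401
grasp_force: 119.6
```

Call:
servo_tool --pt "0 0 6 0 1" --pt "0 0 20 0 1" --pt "0 0 42 0 1" --pt "0 0 70 0 1" --pt "0 0 98 0 1" --pt "0 0 126 0 1" --pt "0 0 150 0 1" --pt "0 0 168 0 1" --pt "0 0 182 0 1" --pt "0 0 190 0 1" --pt "0 0 194 0 1" --pt "0 0 195 0 1"

```text
clock: 10.55
tool_pos: [0.6049, -0.1149, 0.0623]
tool_rot: [-3.14, -0.0, 1.553]
contact_force: [-16.8, 1.0, 35.3]
grip_width: 0.398
grasp_force: 123.8
```

Call:
servo_tool --pt "0 0 0 0 1" --pt "0 0 0 0 0.45" --pt "0 0 0 0 0.45" --pt "0 0 0 0 0.45" --pt "0 0 0 0 0.45"

```text
clock: 10.97
tool_pos: [0.6061, -0.1155, 0.0615]
tool_rot: [3.141, 0.0, 1.553]
contact_force: [-0.3, 0.7, 0.0]
grip_width: 0.55
grasp_force: 0.0
```

Call:
servo_tool --pt "0 0 0 0 1" --pt "0 0 0 0 1" --pt "0 0 0 0 1" --pt "0 0 0 0 1" --pt "0 0 0 0 1" --pt "0 0 0 0 1" --squeeze 20

```text
clock: 11.47
tool_pos: [0.6059, -0.1156, 0.0614]
tool_rot: [3.141, 0.0, 1.553]
contact_force: [0.3, 1.3, 3.5]
grip_width: 0.415
grasp_force: 25.5
```

Call:
servo_tool --pt "0 0 -2 0 1" --pt "0 0 -5 0 1" --pt "0 0 -8 0 1" --pt "0 0 -10 0 1" --pt "0 0 -10 0 1"

```text
clock: 11.88
tool_pos: [0.606, -0.1156, 0.0718]
tool_rot: [3.141, 0.0, 1.553]
contact_force: [0.9, -0.6, -2.8]
grip_width: 0.418
grasp_force: 24.7
```

```bash
sed -i 's/P\[:,2\]>.182/P[:,2]>zmin/; s/save=None):/save=None,zmin=.182):/' h.py; python3 -c "
from h import *
pitch(zmin=.003)"
```

```text
11.8833 [ 0.606  -0.1156  0.0718] 0.4181 24.7 [ 0.9 -0.6 -2.8] [-0.05 -0.02  0.07]
side 1241 [[-8.0, -88.0], [150.0, -88.0], [150.0, 10.0], [-7.0, 11.0]] 89.8448486328125
```

Call:
servo_tool --pt "0 0 -3 0 1" --pt "0 0 -10 0 1" --pt "0 0 -22 0 1" --pt "0 0 -38 0 1" --pt "0 0 -58 0 1" --pt "0 0 -80 0 1" --pt "0 0 -102 0 1" --pt "0 0 -124 0 1" --pt "0 0 -144 0 1" --pt "0 0 -160 0 1" --pt "0 0 -172 0 1" --pt "0 0 -180 0 1"

```text
clock: 12.93
tool_pos: [0.6062, -0.1157, 0.2536]
tool_rot: [3.139, 0.0, 1.553]
contact_force: [0.7, 0.7, -2.9]
grip_width: 0.418
grasp_force: 24.7
```

```bash
python3 -c "
from h import *
pitch(zmin=.1)"
```

```text
12.9333 [ 0.6062 -0.1157  0.2536] 0.4183 24.7 [ 0.7  0.7 -2.9] [-0.04 -0.01  0.02]
side 2021 [[-42.0, -54.0], [138.0, -154.0], [177.0, -83.0], [-3.0, 16.0]] 61.06746292114258
```

```bash
sed -i 's/(P\[:,2\]>zmin)/(P[:,2]>zmin)\&(P[:,1]<ymax)/; s/zmin=.182)/zmin=.182,ymax=1)/' h.py; python3 -c "
from h import *
pitch(zmin=.1,ymax=.015)"
```

```text
12.9833 [ 0.6066 -0.1158  0.2543] 0.4164 24.7 [ 1.1 -0.8 -1.2] [-0.06  0.   -0.03]
side 2008 [[-8.0, -81.0], [93.0, -81.0], [94.0, 11.0], [-8.0, 11.0]] 89.89212036132812
```

Call:
servo_tool --pt "2 1 4 0 1" --pt "5 1 12 0 1" --pt "10 1 22 0 1" --pt "16 1 32 0 1" --pt "23 1 40 0 1" --pt "30 1 46 0 1" --pt "36 1 49 0 1" --pt "39 1 49 0 1" --pt "40 1 49 0 1" --pt "40 1 49 0 1"

```text
clock: 13.87
tool_pos: [0.6078, -0.0753, 0.2027]
tool_rot: [3.141, 0.0, 1.553]
contact_force: [-0.4, -0.8, -2.2]
grip_width: 0.422
grasp_force: 24.7
```

```bash
python3 -c "
from h import *
pitch(zmin=.1,ymax=.027,save='pics/s4.png')"
```

```text
13.8667 [ 0.6078 -0.0753  0.2027] 0.4221 24.7 [-0.4 -0.8 -2.2] [-0.1   0.04 -0.03]
side 1773 [[-7.0, 11.0], [-7.0, -82.0], [94.0, -81.0], [93.0, 11.0]] 0.28439298272132874
```

View pics/s4.png

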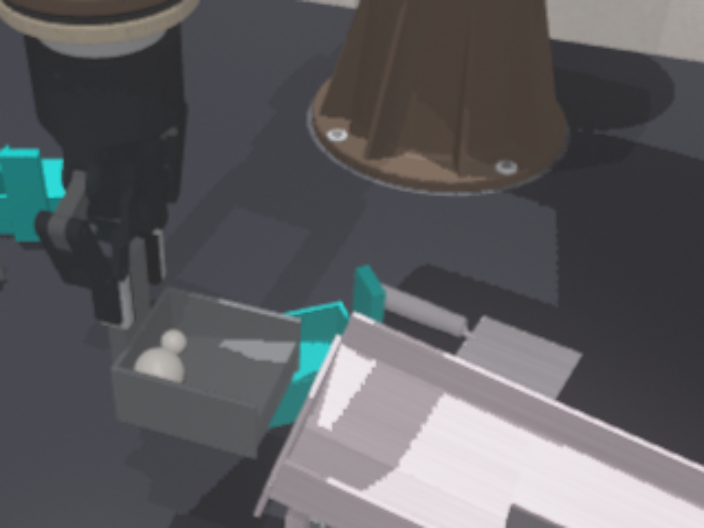

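Call:
servo_tool --pt "4 0 -1 0 1" --pt "9 0 -2 0 1" --pt "13 0 -5 0 1" --pt "17 0 -9 0 1" --pt "21 0 -13 0 1" --pt "25 0 -17 0 1" --pt "25 0 -17 0 1"

```text
clock: 14.5
tool_pos: [0.6084, -0.0499, 0.2204]
tool_rot: [3.14, 0.0, 1.553]
contact_force: [1.0, -1.0, -1.8]
grip_width: 0.419
grasp_force: 24.7
```

```bash
python3 -c "
from h import *
pitch(zmin=.1,ymax=.027)"
```

```text
14.5 [ 0.6084 -0.0499  0.2204] 0.4191 24.7 [ 1.  -1.  -1.8] [-0.17  0.01 -0.04]
side 1705 [[-8.0, -90.0], [77.0, -91.0], [77.0, 11.0], [-7.0, 11.0]] 89.71745300292969
```

```bash
cat >> h.py <<'E'
def slope(save=None,lo=.0,hi=.07):
    o=get_obs();im,d=read_camera("scene");P=cloud("scene",d).reshape(-1,3);t=o['tool_pos']
    print(o['clock'],np.round(t,4),round(o['grip_width'],4),round(o['grasp_force'],1),np.round(o['contact_force'],1),np.round(o['moment'],2))
    if save: cv2.imwrite(save,cv2.resize(im[100:340,200:520],None,fx=2.2,fy=2.2))
    q=P[(P[:,0]>t[0]+.03)&(P[:,0]<t[0]+.05)&(P[:,2]<t[2]+.019-.02)&(P[:,2]>.08)]
    e=[(y,q[abs(q[:,1]-t[1]-y)<.003][:,2]) for y in np.arange(lo,hi,.006)]
    e=[(y,np.percentile(z,97),np.percentile(z,3)) for y,z in e if len(z)>8]
    e=np.array(e); print('top-edge angle',np.degrees(np.arctan(np.polyfit(e[:,0],e[:,1],1)[0])),'bottom',np.degrees(np.arctan(np.polyfit(e[:,0],e[:,2],1)[0])));print(np.round(e[[0,len(e)//2,-1]],3).tolist())
E
python3 -c "
from h import *
slope()"
```

```text
14.55 [ 0.6083 -0.0501  0.22  ] 0.4188 24.7 [ 0.3 -0.2 -3. ] [-0.12  0.07 -0.01]
top-edge angle -7.222191501404478 bottom -6.784207650493012
[[0.0, 0.202, 0.159], [0.036, 0.197, 0.155], [0.066, 0.194, 0.151]]
```

Call:
servo_tool --pt "8 0 -7 0 1" --pt "17 0 -13 0 1" --pt "27 0 -19 0 1" --pt "37 0 -24 0 1" --pt "47 0 -28 0 1" --pt "57 0 -31 0 1" --pt "67 0 -33 0 1" --pt "67 0 -33 0 1"

```text
clock: 15.27
tool_pos: [0.6094, 0.0185, 0.2529]
tool_rot: [3.141, -0.0, 1.554]
contact_force: [-0.2, -0.7, 1.9]
grip_width: 0.415
grasp_force: 23.8
```

```bash
python3 -c "
from h import *
slope('pics/s5.png',lo=-.02,hi=.05)"
```

```text
15.2667 [0.6094 0.0185 0.2529] 0.415 23.8 [-0.2 -0.7  1.9] [-0.24  0.09  0.03]
top-edge angle -40.51830048436993 bottom -47.642966256393414
[[-0.02, 0.236, 0.181], [0.01, 0.21, 0.154], [0.04, 0.185, 0.134]]
```

View pics/s5.png

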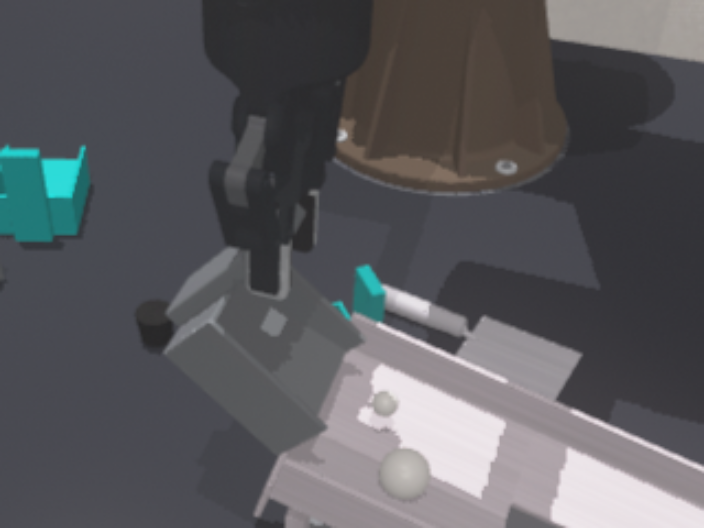

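Call:
servo_tool --pt "0 0 -15 0 1" --pt "0 0 -35 0 1" --pt "-10 0 -45 0 1" --pt "-30 0 -45 0 1" --pt "-55 0 -45 0 1" --pt "-80 0 -45 0 1" --pt "-105 0 -45 0 1" --pt "-125 0 -45 0 1" --pt "-134 0 -40 0 1" --pt "-134 0 -20 0 1" --pt "-134 0 5 0 1" --pt "-134 0 30 0 1"

```text
clock: 16.32
tool_pos: [0.6067, -0.1182, 0.2214]
tool_rot: [3.141, -0.0, 1.552]
contact_force: [0.9, -0.0, -2.3]
grip_width: 0.415
grasp_force: 23.5
```

```bash
python3 - <<'E'
from h import *
slope(lo=-.02,hi=.05)
for n in("scene","top"):
    im,d=read_camera(n);P=cloud(n,d)
    if n=="scene":cv2.imwrite("pics/s6.png",im)
    for t in("ball_large","ball_small"):
        for r in cut_out(t,n)[:4]:
            q=P[r["mask"]&(d>0)];print(n,t,round(r["score"],2),(np.array(r["rect"])*[640,480,640,480]).round().tolist(),np.median(q,0).round(3))
E
```

```text
16.3167 [ 0.6067 -0.1182  0.2214] 0.415 23.5 [ 0.9 -0.  -2.3] [-0.02  0.01 -0.02]
top-edge angle -39.88687020013871 bottom -1.5021300188038662
[[-0.02, 0.205, 0.149], [0.01, 0.179, 0.122], [0.04, 0.155, 0.149]]
scene ball_large 0.62 [580.0, 419.0, 606.0, 442.0] [0.634 0.385 0.035]
scene ball_small 0.62 [513.0, 473.0, 526.0, 480.0] [0.721 0.3   0.026]
top ball_large 0.7 [66.0, 175.0, 82.0, 187.0] [0.625 0.384 0.037]
```

View pics/s6.png

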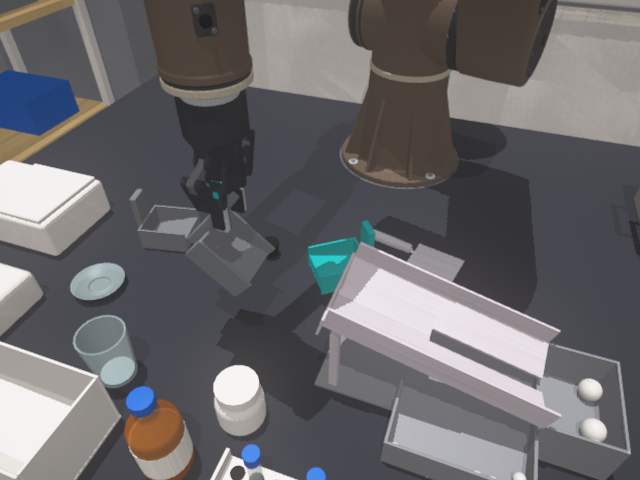

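Call:
servo_tool --pt "0 0 20 0 1" --pt "0 0 45 0 1" --pt "0 0 70 0 1" --pt "0 0 90 0 1" --pt "0 0 104 0 1" --pt "-3 0 112 0 1" --pt "-12 0 116 0 1" --pt "-22 0 120 0 1" --pt "-32 0 124 0 1" --pt "-42 0 129 0 1" --pt "-52 0 134 0 1" --pt "-62 0 140 0 1"

```text
clock: 17.67
tool_pos: [0.6072, -0.1823, 0.0846]
tool_rot: [3.138, 0.002, 1.552]
contact_force: [-2.6, -4.6, 9.6]
grip_width: 0.419
grasp_force: 26.9
```

```bash
python3 - <<'E'
from h import *
o=get_obs();im,d=read_camera("scene");P=cloud("scene",d).reshape(-1,3);t=o['tool_pos']
print(o['clock'],np.round(t,4),np.round(o['contact_force'],1),np.round(o['moment'],2),o['grip_width'])
q=P[(P[:,0]>t[0]+.03)&(P[:,0]<t[0]+.05)&(abs(P[:,1]-t[1]-.04)<.1)&(P[:,2]>.006)&(P[:,2]<t[2]-.0)]
r=cv2.minAreaRect((q[:,1:]*1000).astype(np.float32));print(r,np.round(cv2.boxPoints(r)).tolist())
E
```

```text
17.6667 [ 0.6072 -0.1823  0.0846] [-2.6 -4.6  9.6] [-0.38  0.49 -0.02] 0.4185862641033532
((-161.3763427734375, 36.237037658691406), (47.209049224853516, 90.1230697631836), 69.74020385742188) [[-212.0, 30.0], [-127.0, -2.0], [-111.0, 43.0], [-195.0, 74.0]]
```

Call:
servo_tool --pt "-9 0 5 0 1" --pt "-17 0 10 0 1" --pt "-24 0 15 0 1" --pt "-31 0 19 0 1" --pt "-37 0 22 0 1" --pt "-40 0 23 0 1" --pt "-40 0 24 0 1" --pt "-40 0 24 0 1"

```text
clock: 18.38
tool_pos: [0.6048, -0.22, 0.0589]
tool_rot: [-3.142, 0.0, 1.553]
contact_force: [-4.3, -0.8, 12.2]
grip_width: 0.415
grasp_force: 25.7
```

```bash
python3 - <<'E'
from h import *
o=get_obs();im,d=read_camera("scene");P=cloud("scene",d).reshape(-1,3);t=o['tool_pos']
print(o['clock'],np.round(t,4),np.round(o['contact_force'],1),np.round(o['moment'],2),o['grip_width'])
q=P[(P[:,0]>t[0]+.03)&(P[:,0]<t[0]+.05)&(abs(P[:,1]-t[1]-.04)<.1)&(P[:,2]>.006)&(P[:,2]<t[2]-.0)]
r=cv2.minAreaRect((q[:,1:]*1000).astype(np.float32));print(r,np.round(cv2.boxPoints(r)).tolist())
E
```

```text
18.3833 [ 0.6048 -0.22    0.0589] [-4.3 -0.8 12.2] [-0.28  0.79 -0.06] 0.4152406852359892
((-175.8069305419922, 26.35478401184082), (91.93263244628906, 40.69542694091797), 0.17002525925636292) [[-222.0, 47.0], [-222.0, 6.0], [-130.0, 6.0], [-130.0, 47.0]]
```

Level on the bench. I'll open the gripper, lift clear and check.

Call:
servo_tool --pt "0 0 0 0 0.3" --pt "0 0 0 0 0.3" --pt "0 0 0 0 0.3" --pt "0 0 0 0 0.3" --pt "0 0 -15 0 0.3" --pt "0 0 -40 0 0.3" --pt "0 0 -75 0 0.3" --pt "0 0 -110 0 0.3" --pt "0 0 -145 0 0.3" --pt "-40 0 -160 0 0.3" --pt "-80 0 -160 0 0.3" --pt "-80 0 -160 0 0.3"

```text
clock: 19.43
tool_pos: [0.6041, -0.3059, 0.2202]
tool_rot: [3.138, 0.004, 1.551]
contact_force: [-0.9, -1.2, -1.0]
grip_width: 0.702
grasp_force: 0.0
```

```bash
python3 - <<'E'
from h import *
o=get_obs();im,d=read_camera("scene");P=cloud("scene",d).reshape(-1,3);t=o['tool_pos']
print(o['clock'],np.round(t,4),np.round(o['contact_force'],1))
q=P[(P[:,0]>.62)&(P[:,0]<.66)&(abs(P[:,1]+.18)<.1)&(P[:,2]>.006)&(P[:,2]<.05)]
print(cv2.minAreaRect((q[:,1:]*1000).astype(np.float32)))
t0=cv2.imread('pics/top0.png');im2,d=read_camera("top")
a=cv2.resize(im2[95:235,40:290],None,fx=3,fy=3)
b=cv2.resize(im2[130:230,320:440],None,fx=2,fy=2);a[220:420,510:750]=b
cv2.imwrite("pics/t7.png",np.vstack([a,cv2.resize(t0[95:150,40:290],None,fx=3,fy=3)]))
E
```

```text
19.4333 [ 0.6041 -0.3059  0.2202] [-0.9 -1.2 -1. ]
((-181.6129150390625, 26.553592681884766), (42.42646789550781, 103.30645751953125), 87.25338745117188)
```

View pics/t7.png

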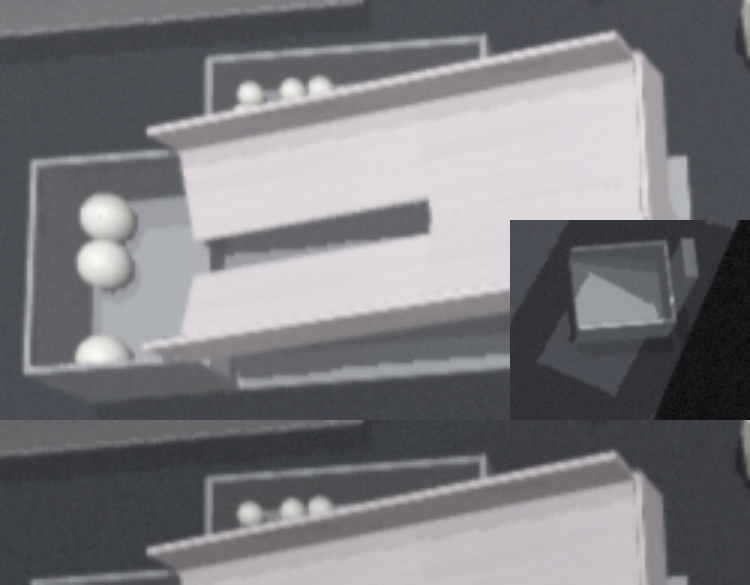

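```bash
python3 - <<'E'
from h import *
im,d=read_camera("scene");P=cloud("scene",d);a=cv2.imread('pics/scene0.png')
print(a[470:480,512:526].mean((0,1)),im[470:480,512:526].mean((0,1)))
for r in cut_out("ball_small","scene")[:3]:
    print(r['score'],(np.array(r["rect"])*[640,480,640,480]).round(),np.median(P[r['mask']&(d>0)],0))
z=(np.array([.7213,.3,.024]));o=[.6075,.197];print('grader x',z[1]-o[1],'y',-(z[0]-o[0]))
E
```

```text
[164.67142857 159.51428571 159.04285714] [195.87857143 196.26428571 198.05      ]
0.67 [515. 473. 525. 479.] [0.72006941 0.30057906 0.02567613]
0.58 [316. 245. 632. 478.] [0.63555716 0.21579891 0.05386907]
grader x 0.10299999999999998 y -0.11380000000000001
```

```bash
python3 - <<'E'
from h import *
a=cv2.imread('pics/top0.png');b,d=read_camera("top");P=cloud("top",d);P0=np.load('top0.npy')
for v,u in((126,123),(126,137),(125,146),(131,120)): print(u,v,P0[v,u].round(3),P[v,u].round(3),a[v,u],b[v,u])
s0=cv2.imread('pics/scene0.png');s=cv2.imread('pics/s6.png')
x=np.hstack([a[110:145,105:160],b[110:145,105:160]]);y=np.hstack([s0[445:480,495:550],s[445:480,495:550]])
cv2.imwrite('pics/d8.png',cv2.resize(np.vstack([x,y]),None,fx=7,fy=7,interpolation=cv2.INTER_NEAREST))
E
```

```text
123 126 [0.735 0.297 0.024] [0.734 0.296 0.026] [211 213 215] [237 239 240]
137 126 [0.731 0.269 0.026] [0.732 0.269 0.025] [199 202 203] [225 227 228]
146 125 [0.733 0.253 0.023] [0.732 0.252 0.025] [200 201 202] [224 225 226]
120 131 [0.676 0.262 0.12 ] [0.676 0.261 0.121] [175 171 175] [227 226 230]
```

View pics/d8.png

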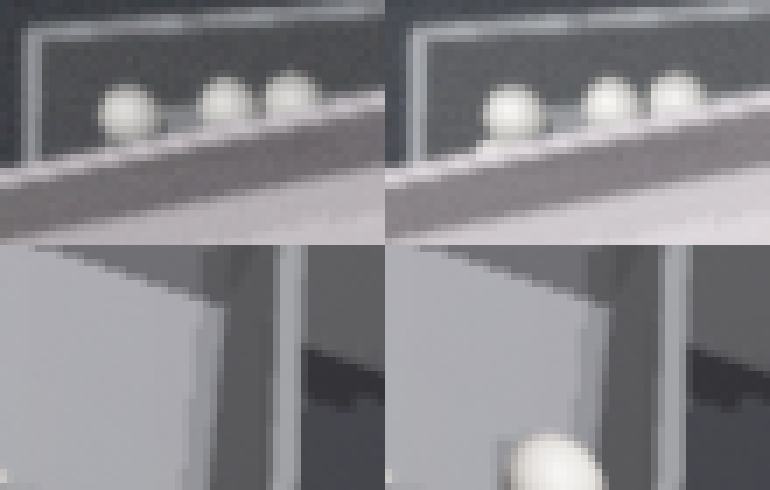

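The before-and-after pictures show a new small ball in the side tray, at about (550,465) in the crop, and a third large ball in the end tray. The scoop stands level and the gripper is clear of it.

```bash
python3 -c "
from workcell import *
print(finish_job())"
```

```text
the job is handed in; nothing more can be done
None
```

The job is done and handed in at about 20 s of the 64 s allowed: the small ball is in the side tray, the large ball is in the end tray, and the empty scoop stands upright on the bench, let go.

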